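Shut and latch the tray under the turntable

ROBOT

A 7-joint arm with a two-finger parallel gripper is mounted at the origin on the work surface. World frame = base frame: x ahead of the robot, y to its left, z up, the work surface at z = 0. Lengths are in m, angles in rad, forces in N, time in s.
With the tool pointing down it reaches from about 0.4 to 0.875 m from the base axis. Payload 19.3 kg.
Tool frame: the origin (TCP) lies at the very end of the fingers, on their centre line; the grasp point (between the pads) lies 19 mm behind it (arm.tcp_to_grasp is the distance from the TCP to the grasp point, in m); z points along the fingers, y is the direction in which the jaws open and shut (so a half turn about z gives the same grasp; the last joint's range is limited). The gripper opens to 85 mm and grips with 20 to 120 N. Pads are 22 mm wide; open, the fingers measure 114 mm over their backs; the gripper's body (76 mm by 85 mm) begins 54 mm behind the grasp point. The pads swing forward as they close: fully open they stand 13 mm farther back than shut.
Start: joints at [-1.225, 0.521, -0.036, 1.599, 0.021, 1.021, -0.113], TCP at [0.252, 0.572, 0.2] pointing down, gripper open.
Joint ranges: [-2.91, 2.91], [-0.3, 2.13], [-1.5, 1.42], [0.17, 2.43], [-1.26, 4.41], [0.16, 1.93], [-2.52, 2.52]. Speed limits (rad/s): [1.89, 1.89, 2.39, 2.39, 3.01, 3.01, 3.01].

INTERFACE

Orientations are given as a unit quaternion [w, x, y, z].
In Python, from workcell import arm gives the robot as it stands. Calls block until the motion is done:
- arm.reach(position, orientation): joint-space move of the TCP to a pose.
- arm.move_linear(position, rotation=None, feed=0.15, until_force=None): straight line of the TCP; rotation=None keeps the orientation; feed is the mean speed in m/s. With until_force (N) it stops when the force on the tool has changed by that much, and returns True; else False.
- arm.move_j(angles): joint-space move.
- arm.command_gripper(opening, squeeze=None): opening from 0.0 (shut) to 1.0 (fully open); squeeze is the grip in N (None keeps the last); returns when the fingers have stopped.
- arm.pause(seconds).
- arm.solve_ik(position, orientation): joint angles nearest the present ones, or None.
- arm.state(): the state.
- arm.read_camera(name): name is "scene" or "top"; returns the picture (400x640x3 uint8, red, green, blue); there is no depth.
- arm.get_calibration(name): a dict with "K" (3x3 intrinsics, pixels), "R" (3x3) and "t" (3): a world point X has camera coordinates R X + t. Camera axes: x right, y down, z forward; pixel columns grow to the right and rows downward; lengths in m; the calibration is good to about 2 mm. A picture is of the moment at which its call begins. get_calibration takes no time and is no camera call.
A pose or a line that the arm cannot do raises arm.Unreachable and nothing moves.
- arm.hand_in(): hands the job in, once; it reports no verdict.
Trained networks look in the newest picture that a camera, given by its name, has taken for a name from the list of things; names that differ only in an ending like _2 or _b are one class to them, and where a whole thing is asked for, a point or a joint stands for the part that bears it (a point fixed in the world has none). Each returns a list of dicts, best first, with "score" (0 to 1); they miss things now and then, are a little off and sometimes report something else, mostly with a low value. They report only what shows in the picture. A call takes as long as a camera call.
- arm.regions_of(camera, name): "pixels" (400x640 bool, what is visible of it) and "extent" ([left, top, right, bottom] in pixels, round what is visible of it).
- arm.place_of(camera, name): "uv" ([column, row] in pixels: a listed point, or the origin of a listed thing).
The state is a dict: "t": time; "q": joint angles; "dq": joint speeds; "joint_efforts": joint torques, N m; "ee_pos": TCP position; "ee_rot": TCP orientation; "ft_force": force on the tool from outside, world axes, zero at the start; "wrist_torque": the same for the moment, N m; "finger_gap": opening from 0.0 (shut) to 1.0 (fully open).
Only numpy, scipy, OpenCV 4.12 (cv2) and the standard library are available. Lean on these libraries where they do the work, as an engineer would, in place of code of your own. Each camera call takes 0.05 s, during which the arm holds its last target.

TASK

Shut the tray under the turntable: with a fingertip, push its wooden front until the tray is fully home, and then push the aluminium catch bar round with one finger until it lies flat across the tray's front. Only push from outside: do not pinch the bar or reach into the tray, and do not swing the bar in before the tray is home. Leave the glass jar, the record weight, the stylus gauge and the bookend where they stand.

Things in the scene. Friction and masses are not known exactly. Their poses are not given: they have to be found in the camera images.
- stand: dark wooden stand, fixed, 420 deep (x) x 460 wide (y) x 70 mm high, that carries a turntable. Origin: on the boards under the middle of its front face; own x points from the front into the stand (away from the robot at yaw 0), y to the left seen from the robot, z up. Front face at x = 0. The turntable stands 80 mm back from the front, its highest part 200 mm above the boards; the strip of the stand's top in front of it is clear.
- tray (a joint): how far the tray is out, m: 0 = fully home against its stop, up to 0.13. It slides out along the stand's -x with about 1.5 N of friction, stays where it is left and does not spring back.
- tray_front (a point): centre of the outer face of the tray's light wooden front, a plain upright board 196 wide x 54 mm high (6 to 60 mm above the boards) and 10 mm thick. It moves with the tray; when home it lies at x = -0.010, y = -0.050, z = 0.033 in the stand's frame. The outer face looks along the stand's -x. Behind it lies the tray's open box, 170 x 170 x 42 mm, not to be reached into.
- catch (a joint): angle of the catch bar, rad: 0 = closed, flat across the tray's front, against its stop; it grows as the bar opens. The bar turns level about an upright pivot to the left of the tray. At angle a the bar points from the pivot along (-sin a, -cos a) in the stand's x, y: at 0 to the right, at pi/2 straight out from the front, above pi/2 on towards the left; stop at 2.6. About 0.1 N m of friction; it stays where it is left, with no spring.
- catch_pivot (a point): point on the pivot axis of the catch bar at mid-height of the bar, 36 mm above the boards; at x = -0.020, y = 0.085 in the stand's frame, fixed on a dark steel bracket 44 x 34 mm, 24 mm high.
- catch_tip (a point): middle of the free end of the catch bar, at mid-height, 115 mm from the pivot axis. The bar is plain aluminium, straight, 12 mm thick, 20 mm high (26 to 46 mm above the boards), with free space under it. Closed, it leaves 4 mm to the tray's front. The face to be pushed is the one that looks away from the tray once closed (to the stand's left when the bar points straight out); pushing the other face opens the bar.
- jar: glass jar with clip-on lid, 84 mm in diameter, 105 mm high, loose; origin at the centre of its underside
- weight: white ceramic record weight, 76 mm in diameter, 46 mm high, waisted, loose; origin at the centre of its underside
- gauge: grey plastic stylus gauge, 90 x 30 x 22 mm, loose; origin at the centre of its underside, length along x
- bookend: aluminium L-shaped bookend, foot 110 x 100 mm, upright plate 144 mm high at its +y edge, loose; origin at the centre of its underside

How it is judged:
On the way, in this order (a step that is already met when the one before it is completed fails the run):
1. the tray is pushed fully home (within 4 mm) while the catch bar is still open (value of joint tray below 0.004 m and value of joint catch above 1 rad), for 0.2 s.
2. the catch bar lies across the tray's front (within 0.12 rad) and the tray is home (value of joint catch below 0.12 rad and value of joint tray below 0.004 m), for 0.2 s.
At the end, for the whole second after the job is handed in: The tray is home within 4 mm, the catch bar lies across its front within 0.12 rad (7 degrees) of closed and is at rest, and the jar, weight, gauge and bookend are within 12 mm of where they stood (all of step 2 and velocity of joint catch between -0.05 and 0.05 rad/s and distance of each of jar, weight, gauge, bookend from where it was at the start of the episode below 0.012 m); the robot touches nothing.
It fails at once if the catch bar is swung in front of the tray (below 1.0 rad) while the tray is more than 15 mm out (value of joint catch below 1 rad and value of joint tray above 0.015 m).
It fails at once if the catch bar is pinched: fingers press on both of its faces at once (over 4 N each) (contact force between the fingers and catch_c1 above 4 N and contact force between the fingers and catch_c2 above 4 N).
It fails at once if the fingers reach into the tray and press on its box (over 2 N) (contact force between the fingers and tray_c0 above 2 N or contact force between the fingers and tray_c1 above 2 N or contact force between the fingers and tray_c2 above 2 N or contact force between the fingers and tray_c3 above 2 N or contact force between the fingers and tray_c4 above 2 N).
It fails at once if the jar, weight, gauge or bookend is lifted, carried or shoved more than 12 mm (distance of any of jar, weight, gauge, bookend from where it was at the start of the episode above 0.012 m).
It also fails if it takes over 56 s, if anything falls off the work surface, if the arm or the gripper's body presses on something with over 40 N, if the wrist force passes 120 N, or if a joint passes its speed limit or range.

## Working session

There is one attempt and no reset: what is moved stays moved. The work goes in short steps, each a Python script; the robot and the scene stay as the last script left them, time stands still between calls to the robot, and variables do not carry over. Pictures are saved under pics/ and viewed, and the job is handed in when it is done.

```bash
mkdir -p pics; ls; python3 - <<'E'
from workcell import arm
import cv2
for c in("scene","top"):
    im=arm.read_camera(c); cv2.imwrite(f"pics/{c}0.png",im[:,:,::-1])
    k=arm.get_calibration(c); print(c,k)
    for n in("stand","tray_front","catch_pivot","catch_tip","jar","weight","gauge","bookend"):
        try: print(n,[(d["uv"],round(d["score"],2)) for d in arm.place_of(c,n)[:2]])
        except Exception as e: print(n,e)
s=arm.state();print(s["t"],s["ee_pos"],s["ee_rot"])
E
```

```text
pics
scene {'K': array([[394.59818157,   0.        , 322.85911213],
       [  0.        , 394.59818157, 200.86585719],
       [  0.        ,   0.        ,   1.        ]]), 'R': array([[-0.0451698 ,  0.9989487 , -0.00782232],
       [ 0.72030169,  0.02714254, -0.69312969],
       [-0.69218868, -0.03694296, -0.72077046]]), 't': array([ 0.009778  , -0.31401644,  1.36683315])}
stand [([285.0, 252.8], 0.79)]
tray_front [([273.8, 213.9], 0.94)]
catch_pivot [([319.1, 241.2], 0.75)]
catch_tip [([347.3, 212.5], 0.67)]
jar [([179.8, 207.3], 0.61)]
weight [([426.9, 215.3], 0.56)]
gauge [([209.0, 178.4], 0.53)]
bookend [([435.5, 266.0], 0.88)]
top {'K': array([[517.74223707,   0.        , 329.61110841],
       [  0.        , 517.74223707, 201.35287321],
       [  0.        ,   0.        ,   1.        ]]), 'R': array([[-0.00861213, -0.99989658,  0.01151745],
       [-0.9922887 ,  0.00712125, -0.1237434 ],
       [ 0.12364858, -0.01249433, -0.99224741]]), 't': array([-0.00686709,  0.47976407,  1.30634034])}
stand [([350.4, 155.9], 0.67)]
tray_front [([221.1, 206.0], 0.74)]
catch_pivot [([318.2, 151.0], 0.5)]
catch_tip []
jar [([464.2, 199.8], 0.69)]
weight [([218.9, 202.3], 0.8)]
gauge [([456.4, 245.2], 0.73)]
bookend [([223.2, 145.4], 0.78), ([222.2, 204.3], 0.65)]
0.9 [0.25248243 0.57173964 0.19962081] [-6.44096318e-06  2.06425181e-01  9.78462388e-01  1.53679403e-05]
```

View pics/scene0.png

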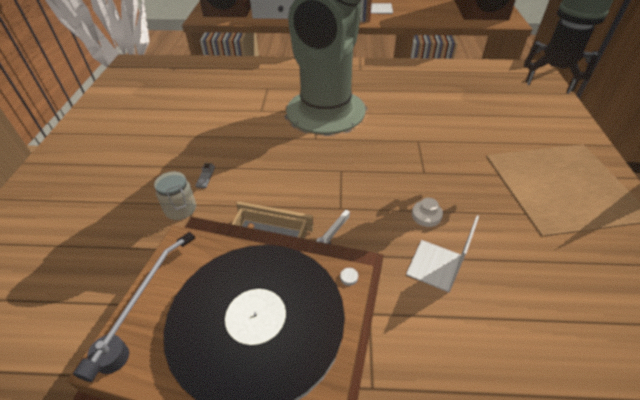

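View pics/top0.png

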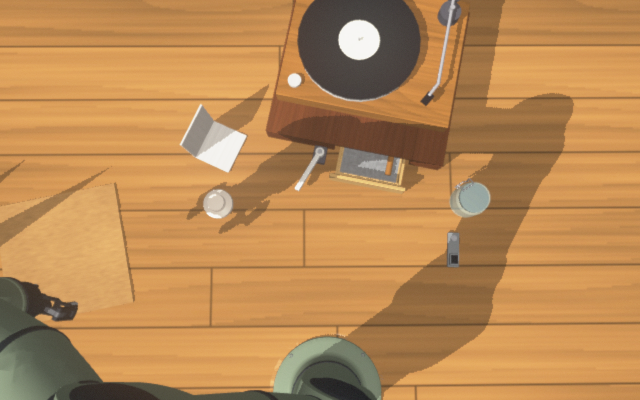

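```bash
cat > h.py <<'E'
import numpy as np
from workcell import arm
def back(c,uv,z):
    k=arm.get_calibration(c); d=k["R"].T@np.linalg.solve(k["K"],[uv[0],uv[1],1]); o=-k["R"].T@k["t"]
    return o+d*(z-o[2])/d[2]
def proj(c,X):
    k=arm.get_calibration(c); p=k["K"]@(k["R"]@np.array(X)+k["t"]); return p[:2]/p[2]
E
python3 - <<'E'
import cv2
a=cv2.imread("pics/top0.png")[120:220,250:420]
cv2.imwrite("pics/top0z.png",cv2.resize(a,None,fx=4.7,fy=4.7,interpolation=cv2.INTER_CUBIC))
a=cv2.imread("pics/scene0.png")[190:270,170:390]
cv2.imwrite("pics/scene0z.png",cv2.resize(a,None,fx=3.6,fy=3.6,interpolation=cv2.INTER_CUBIC))
from h import *
np.set_printoptions(precision=4,suppress=True)
print("pivot",back("top",[318.2,151],.036),back("scene",[319.1,241.2],.036))
print("tip",back("top",[298,188],.036),back("scene",[347.3,212.5],.036))
print("front top",back("scene",[273.8,213.9],.033))
print("jar",back("top",[464.2,199.8],0),back("scene",[179.8,207.3],0));print("weight",back("top",[218.9,202.3],0),back("scene",[426.9,215.3],0));print("gauge",back("top",[456.4,245.2],0));print("bookend",back("top",[223.2,145.4],0))
print("stand origin",back("scene",[285,252.8],0),back("top",[350.4,155.9],0))
E
```

```text
pivot [0.611 0.018 0.036] [0.6014 0.0089 0.036 ]
tip [0.5142 0.0705 0.036 ] [0.5082 0.0746 0.036 ]
front top [ 0.5172 -0.1092  0.033 ]
jar [ 0.485  -0.3675  0.    ] [ 0.4737 -0.3704  0.    ]
weight [0.483  0.2804 0.    ] [0.4774 0.2826 0.    ]
gauge [ 0.3653 -0.3421  0.    ]
bookend [0.6359 0.2716 0.    ]
stand origin [ 0.6116 -0.073  -0.    ] [ 0.6053 -0.0676  0.    ]
```

View pics/top0z.png

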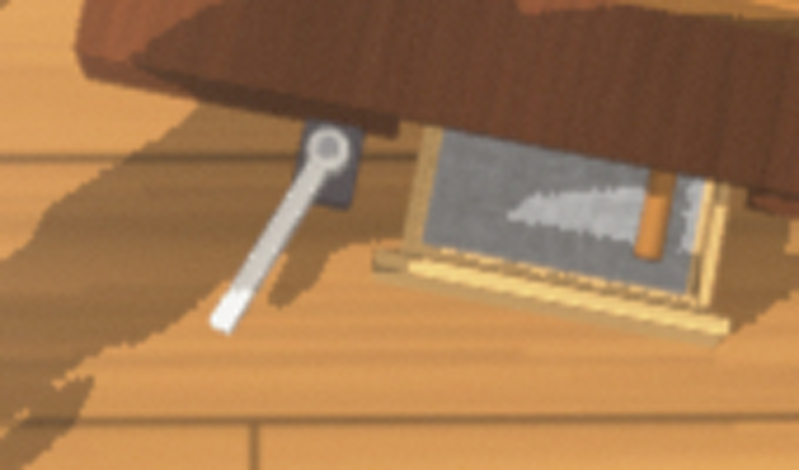

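View pics/scene0z.png

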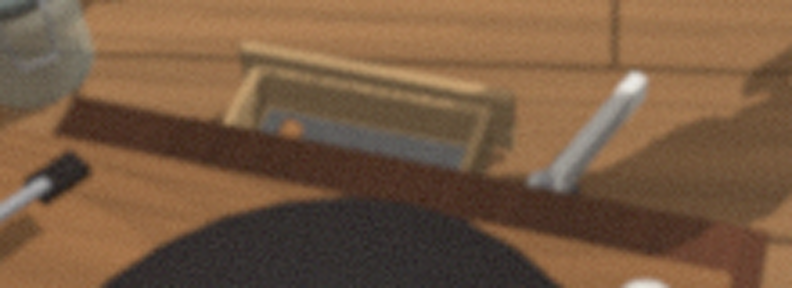

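```bash
python3 - <<'E'
from h import *
np.set_printoptions(precision=4,suppress=True)
z=lambda u,v:(250+u/4.7,120+v/4.7)
L=back("top",z(378,264),.06);R=back("top",z(728,330),.06);P=back("top",z(328,148),.046);T=back("top",z(221,327),.046)
print(L,R,np.linalg.norm(L-R),"yaw",np.arctan2(-(L-R)[0],(L-R)[1]),P,T,np.linalg.norm(P-T))
A=back("top",(268,135),.07);B=back("top",(443,167),.07);print(A,B,np.linalg.norm(A-B),np.arctan2(-(A-B)[0],(A-B)[1]))
zs=lambda u,v:(170+u/3.6,190+v/3.6)
L=back("scene",zs(515,100),.06);R=back("scene",zs(243,46),.06);P=back("scene",zs(555,180),.046);T=back("scene",zs(633,82),.046)
print(L,R,np.linalg.norm(L-R),"yaw",np.arctan2(-(L-R)[0],(L-R)[1]),P,T,np.linalg.norm(P-T))
E
```

```text
[ 0.5403 -0.0129  0.06  ] [ 0.503  -0.2012  0.06  ] 0.19199320216676008 yaw -0.19557750185958683 [0.6075 0.0138 0.046 ] [0.5086 0.0725 0.046 ] 0.11503521809941192
[0.6456 0.1449 0.07  ] [ 0.5602 -0.2978  0.07  ] 0.4508194110056116 -0.1906177774183284
[ 0.5501 -0.0079  0.06  ] [ 0.5078 -0.1985  0.06  ] 0.19520586080302976 yaw -0.21867095183720428 [0.6053 0.021  0.046 ] [0.5183 0.0707 0.046 ] 0.10016386925276978
```

```bash
cat >> h.py <<'E'
np.set_printoptions(precision=4,suppress=True)
yaw=-0.196; xh=np.array([np.cos(yaw),np.sin(yaw)]); yh=np.array([-np.sin(yaw),np.cos(yaw)])
O=np.array([0.610,-0.073])
def W(x,y,z): return np.append(O+x*xh+y*yh,z)
def quat(th): # tool down, tool y at world angle th
    # axis a at angle phi: R ey = dir th -> 2phi-90deg = th
    phi=(th+np.pi/2)/2
    return np.array([0,np.cos(phi),np.sin(phi),0])
def barpt(a,r,off): # point on pushing side of bar (opening direction), offset from bar midline
    s=np.array([-np.sin(a),-np.cos(a)])*r+np.array([-np.cos(a),np.sin(a)])*off+np.array([-.020,.085])
    return s
E
python3 - <<'E'
from h import *
print(quat(1.1553))
for k in(0,np.pi): print("tray",arm.solve_ik(W(-.15,-.05,.03),quat(yaw+k)))
for k in(0,np.pi/2,np.pi,-np.pi/2):
  for a in(2.3,1.9,1.5,1,.5,0):
    p=barpt(a,.09,.02); q=arm.solve_ik(W(*p,.022),quat(yaw-a+k)); print(round(k,1),a,W(*p,.022),q)
E
```

```text
[0.     0.2063 0.9785 0.    ]
tray [-0.1121  0.5757  0.2445  2.155  -0.3122  0.4435  0.1819]
tray [-0.6025  0.871   1.0049  2.1765 -1.1409  0.7899 -2.1543]
0 2.3 [0.5688 0.0982 0.022 ] [-0.9589  1.1671  1.2162  1.8874 -1.2634  1.131  -1.71  ]
0 1.9 [0.5391 0.0767 0.022 ] [-0.8847  0.9711  1.0055  1.9711 -1.1084  0.8929 -1.3543]
0 1.5 [0.5201 0.0453 0.022 ] [-0.5416  0.6983  0.4773  2.0157 -0.5853  0.564  -1.3499]
0 1 [ 0.5159 -0.0001  0.022 ] [-0.4992  0.71    0.5394  2.0337 -0.663   0.5752 -0.689 ]
0 0.5 [ 0.5339 -0.042   0.022 ] [-0.3537  0.7059  0.4534  1.9802 -0.5475  0.5773 -0.2223]
0 0 [ 0.5698 -0.0701  0.022 ] [-0.2398  0.7291  0.3749  1.8756 -0.4347  0.6178  0.2115]
1.6 2.3 [0.5688 0.0982 0.022 ] [-0.5916  0.7541  0.4661  1.8704 -0.5378  0.6443 -0.7203]
1.6 1.9 [0.5391 0.0767 0.022 ] [-0.5349  0.7031  0.4025  1.955  -0.4819  0.5782 -0.3333]
1.6 1.5 [0.5201 0.0453 0.022 ] [-0.4404  0.6649  0.3309  2.0107 -0.4082  0.5294  0.0557]
1.6 1 [ 0.5159 -0.0001  0.022 ] [-0.2897  0.6436  0.2384  2.0234 -0.2962  0.507   0.5379]
1.6 0.5 [ 0.5339 -0.042   0.022 ] [-0.117   0.6506  0.1166  
[... 505 characters left out ...]
0.022 ] [ 0.1037  0.6471 -0.1857  1.9562  0.2123  0.5567  2.2195]
3.1 0 [ 0.5698 -0.0701  0.022 ] [ 0.7974  1.0914 -1.2816  1.8208  1.1464  1.2032  2.0734]
-1.6 2.3 [0.5688 0.0982 0.022 ] [-0.1366  0.693  -0.1945  1.8456  0.2131  0.6231  1.7554]
-1.6 1.9 [0.5391 0.0767 0.022 ] [-0.056   0.6628 -0.2677  1.9295  0.2981  0.5874  2.0971]
-1.6 1.5 [0.5201 0.0453 0.022 ] [ 0.0533  0.6474 -0.344   1.9847  0.3849  0.5724  2.4631]
-1.6 1 [ 0.5159 -0.0001  0.022 ] [-0.765   0.9437  1.0052  2.0453 -1.1286  0.8578 -1.8415]
-1.6 0.5 [ 0.5339 -0.042   0.022 ] [-0.6719  0.9624  1.0054  1.9946 -1.1144  0.8818 -1.2922]
-1.6 0 [ 0.5698 -0.0701  0.022 ] [-0.3993  0.8009  0.625   1.8837 -0.7159  0.6947 -1.1116]
```

```bash
python3 - <<'E'
from h import *
import cv2
arm.command_gripper(0.0)
arm.reach(W(-.13,-.05,.2),quat(yaw))
arm.move_linear(W(-.13,-.05,.03),feed=.12)
s=arm.state();print(s["t"],s["ee_pos"],s["ft_force"],s["finger_gap"])
for c in("scene","top"): cv2.imwrite(f"pics/{c}1.png",arm.read_camera(c)[:,:,::-1])
E
```

```text
5.7333 [ 0.4731 -0.0968  0.0305] [-0.4379 -0.1295 -0.1134] -0.0022266273590432813
```

View pics/scene1.png

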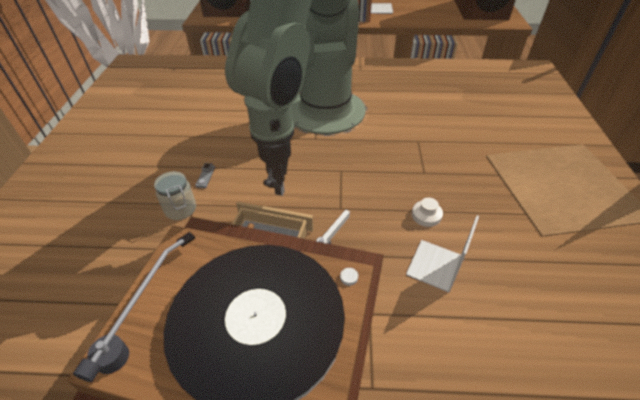

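View pics/top1.png

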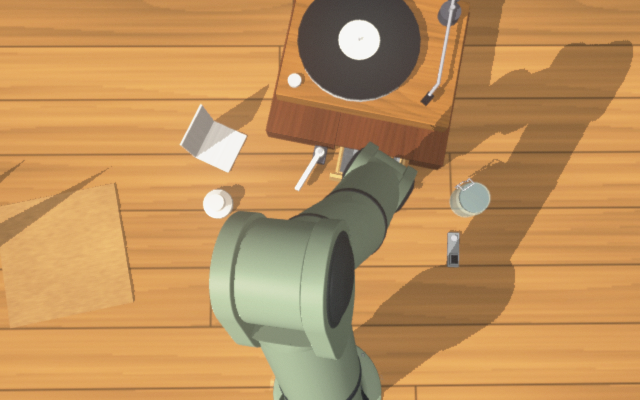

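Scene picture: shut fingers at about (277,188), in front of the tray board (row ~213). The bar is still open at (335,225), and nothing else is near the fingers. Now the tray push.

```bash
python3 - <<'E'
from h import *
import cv2
r=arm.move_linear(W(-.006,-.05,.03),feed=.06,until_force=12)
s=arm.state();d=s["ee_pos"][:2]-O;print(r,s["t"],d@xh,d@yh,s["ft_force"])
arm.pause(.3)
s=arm.state();d=s["ee_pos"][:2]-O;print(d@xh,s["ft_force"])
arm.move_linear(W(-.10,-.05,.03),feed=.12)
arm.move_linear(W(-.13,-.05,.16),feed=.15)
arm.reach(W(-.13,.13,.16),quat(yaw-1.5))
s=arm.state();print(s["t"],s["ee_pos"])
for c in("scene","top"):
    im=arm.read_camera(c); cv2.imwrite(f"pics/{c}2.png",im[:,:,::-1])
    print(c,[(n,[(d["uv"],round(d["score"],2)) for d in arm.place_of(c,n)[:1]]) for n in("tray_front","catch_tip")], "exp home",proj(c,W(-.01,-.05,.033)))
a=cv2.imread("pics/top2.png")[110:220,250:420]; b=cv2.imread("pics/scene2.png")[170:280,200:370]
cv2.imwrite("pics/z2.png",np.hstack([cv2.resize(i,(400,259),interpolation=cv2.INTER_CUBIC) for i in (a,b)]))
E
```

```text
True 7.6333 -0.012686387874182492 -0.04999604917645936 [-5.2022  1.6939  8.0887]
-0.012676043775969389 [-5.0332 -0.1983  8.3047]
11.2917 [0.5077 0.0793 0.1598]
scene [('tray_front', [([279.7, 212.9], 0.63)]), ('catch_tip', [([347.2, 211.6], 0.55)])] exp home [265.2234 236.6595]
top [('tray_front', [([365.8, 183.7], 0.93)]), ('catch_tip', [])] exp home [371.2848 158.6941]
```

View pics/z2.png

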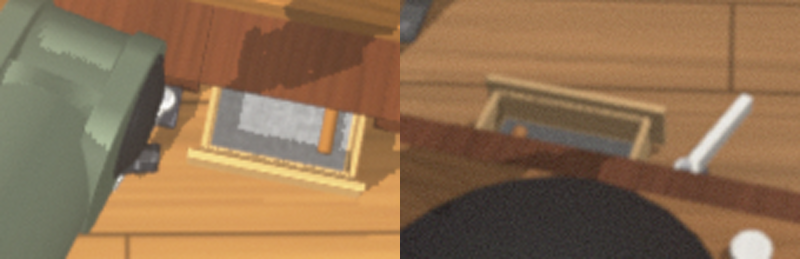

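View pics/scene2.png

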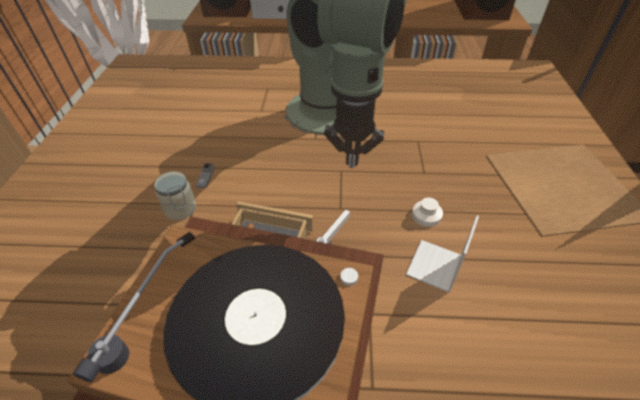

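```bash
python3 - <<'E'
from h import *
import cv2
print("tcp1 scene",proj("scene",[.4731,-.0968,.0305]))
s=arm.state();print("tcp now",proj("scene",s["ee_pos"]),s["ee_pos"],s["ft_force"],s["finger_gap"])
for x in(-.08,-.01):
  for y in (.048,-.148): print(x,y,proj("scene",W(x,y,.06)),proj("top",W(x,y,.06)))
f=lambda n,y0,x0:cv2.resize(cv2.imread(f"pics/{n}.png")[y0:y0+60,x0:x0+120],(400,200),interpolation=cv2.INTER_CUBIC)
cv2.imwrite("pics/cmp.png",np.vstack([np.hstack([f("scene0",190,220),f("scene2",190,220)]),np.hstack([f("top0",140,310),f("top2",140,310)]),np.hstack([f("scene1",160,220),f("top1",140,310)])]))
E
```

```text
tcp1 scene [280.9127 202.0217]
tcp now [351.4797 175.7857] [0.5078 0.0796 0.16  ] [-0.1187  0.1815  0.7427] 0.005850239357303787
-0.08 0.048 [312.2829 214.8748] [329.4156 175.9575]
-0.08 -0.148 [236.2523 201.2669] [405.4311 190.3246]
-0.01 0.048 [304.4222 237.0649] [334.5219 149.4131]
-0.01 -0.148 [224.8539 221.9789] [410.0477 163.6394]
```

View pics/cmp.png

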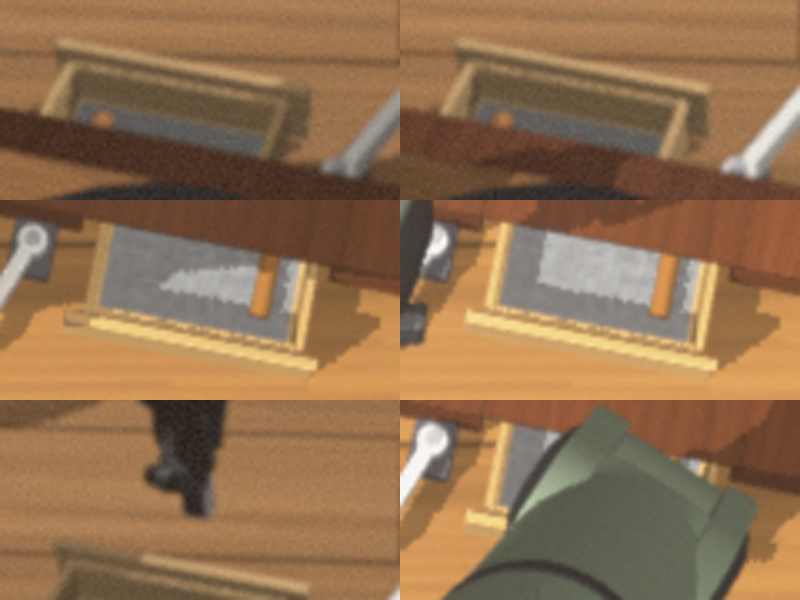

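```bash
python3 - <<'E'
from h import *
import cv2
im=cv2.imread("pics/scene2.png");p=np.array([.5077,.0793,.1598])
a=cv2.resize(im[90:210,290:410],(600,600),interpolation=cv2.INTER_CUBIC)
for dz in(0,.02,.04,.06):
    u=(proj("scene",p+[0,0,dz])-[290,90])*5; cv2.circle(a,tuple(int(v) for v in u),4,(0,0,255),1)
cv2.imwrite("pics/tip.png",a)
E
```

```text
(no output)
```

View pics/tip.png

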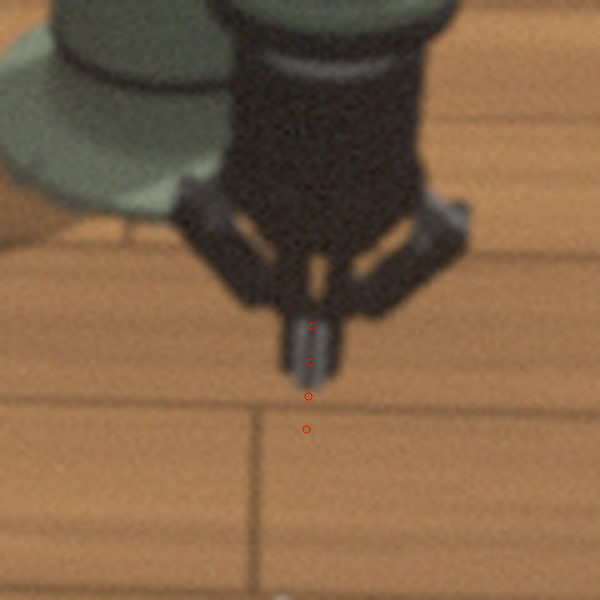

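The tray did not move. The top view still shows its front at rows 175–190. In the enlarged picture the real fingertip sits about 25–30 mm above the reported TCP, so the finger passed over the 60 mm board and met the stand's face. I'll measure the true tip height by touching down on clear boards.

```bash
python3 - <<'E'
from h import *
import cv2
s=arm.state(); print(s["q"],s["finger_gap"])
arm.move_linear(W(-.16,.20,.07),feed=.15)
r=arm.move_linear(W(-.16,.20,-.035),feed=.04,until_force=5)
s=arm.state();print(r,s["t"],s["ee_pos"],s["ft_force"])
im=arm.read_camera("scene");cv2.imwrite("pics/scene3.png",im[:,:,::-1])
a=cv2.resize(im[140:260,300:440,::-1],(700,600),interpolation=cv2.INTER_CUBIC)
for z in(0,.02):
    u=(proj("scene",[*s["ee_pos"][:2],z])-[300,140])*5; cv2.circle(a,tuple(int(v) for v in u),4,(0,0,255),1)
cv2.imwrite("pics/tip3.png",a)
arm.move_linear(W(-.16,.20,.07),feed=.15)
E
```

```text
[-0.9559  0.6129  1.0005  1.9626 -0.6498  0.9282 -1.3189] 0.005850239357303787
True 14.825 [ 0.4921  0.1544 -0.0316] [-3.157  -0.1062 10.9705]
```

View pics/tip3.png

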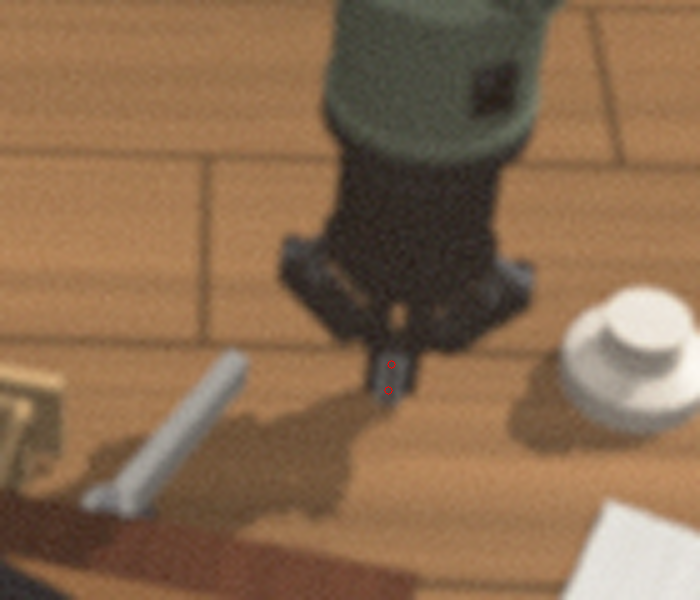

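Contact came at a reported z of -0.031, so the true tip is about 30 mm above the reported TCP. I'll correct for that and push again.

```bash
echo 'DZ=-0.030' >> h.py; python3 - <<'E'
from h import *
import cv2
arm.move_linear(W(-.14,.20,.10),feed=.2)
arm.move_linear(W(-.14,-.05,.10),quat(yaw-np.pi/2),feed=.2)
arm.move_linear(W(-.14,-.05,.038+DZ),feed=.15)
r=arm.move_linear(W(-.05,-.05,.038+DZ),feed=.06,until_force=12)
s=arm.state();d=s["ee_pos"][:2]-O;print(r,s["t"],d@xh,s["ft_force"])
for c in("scene",):
    im=arm.read_camera(c); cv2.imwrite(f"pics/{c}4.png",im[120:260,180:380,::-1].repeat(4,0).repeat(4,1))
E
```

```text
False 19.8583 -0.04999303255701196 [ 0.1034  0.0413 -0.6469]
```

View pics/scene4.png

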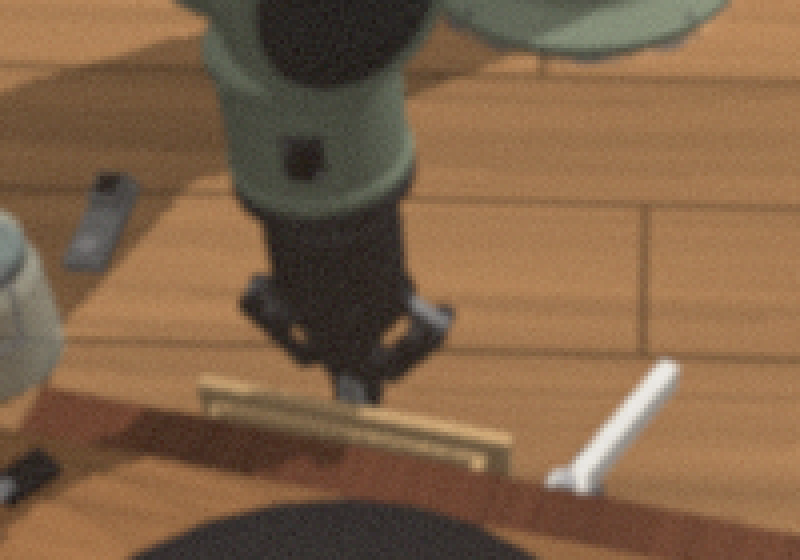

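The tray is now being pushed: its front has moved to about (268,220), and the bar is still open. Next, push on to the stop.

```bash
python3 - <<'E'
from h import *
import cv2
r=arm.move_linear(W(.0,-.05,.038+DZ),feed=.05,until_force=12)
s=arm.state();d=s["ee_pos"][:2]-O;print(r,s["t"],d@xh,s["ft_force"])
arm.pause(.2)
s=arm.state();d=s["ee_pos"][:2]-O;print(d@xh,s["ft_force"])
arm.move_linear(W(-.10,-.05,.038+DZ),feed=.15)
arm.move_linear(W(-.13,-.0,.09),feed=.2)
arm.move_linear(W(-.14,.19,.09),quat(yaw-1.5),feed=.2)
print(arm.state()["t"])
for c in("scene","top"):
    im=arm.read_camera(c); cv2.imwrite(f"pics/{c}5.png",im[:,:,::-1])
    print(c,[(d["uv"],round(d["score"],2)) for d in arm.place_of(c,"tray_front")[:1]], "exp home",proj(c,W(-.01,-.05,.033)))
a=cv2.imread("pics/top5.png")[110:220,250:420]; b=cv2.imread("pics/scene5.png")[170:280,200:370]
cv2.imwrite("pics/z5.png",np.hstack([cv2.resize(i,(400,259),interpolation=cv2.INTER_CUBIC) for i in (a,b)]))
E
```

```text
True 20.55 -0.021732828961950723 [-0.4569 -0.0691 -0.704 ]
-0.021846150576139867 [-0.8688 -0.1088 -0.1866]
23.1667
scene [] exp home [265.2234 236.6595]
top [([373.7, 156.1], 0.64)] exp home [371.2848 158.6941]
```

View pics/z5.png

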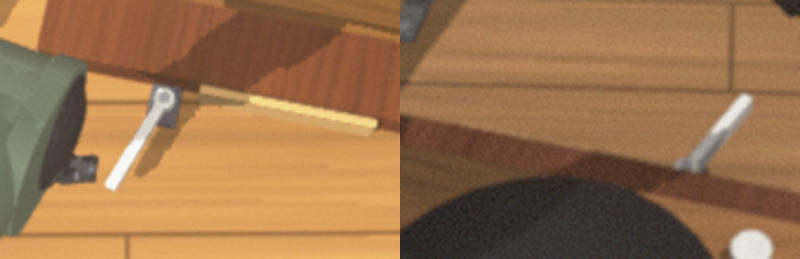

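Tray home: the stop was met at TCP x = -21.7 mm (board face at about -10.7 mm, expected -10), and the pictures match. Its front in the top view runs (335,147)–(410,162), where I predicted (334,149)–(410,164). The bar still points out at about 1.9 rad. Now the bar.

```bash
python3 - <<'E'
from h import *
import cv2
z=.033+DZ; Q=lambda a:quat(yaw-min(a,1.5))
arm.move_linear(W(*barpt(1.91,.085,.06),.07),feed=.2)
arm.move_linear(W(*barpt(1.91,.085,.06),z),feed=.15)
def go(a,off,f,feed=.06):
    r=arm.move_linear(W(*barpt(a,.085,off),z),Q(a),feed=feed,until_force=f)
    s=arm.state();d=s["ee_pos"][:2]-O;print(round(a,2),r,round(s["t"],2),d@xh,d@yh,s["ft_force"]);return r
go(1.85,.02,15)
for a in np.arange(1.6,.3,-.25):
    if go(a,.02,15): break
im=arm.read_camera("scene"); cv2.imwrite("pics/scene6.png",im[120:260,180:380,::-1].repeat(4,0).repeat(4,1))
E
```

```text
1.85 False 25.35 -0.09609460845576223 0.12784699556633267 [ 0.4248  0.9319 -0.0726]
1.6 False 25.87 -0.10454164558104263 0.10722938632011816 [ 0.2826  0.1285 -0.1777]
1.35 False 26.38 -0.10728837829059305 0.08622163449760042 [-0.1319 -0.4052  0.0278]
1.1 False 26.9 -0.10482082029058283 0.06470446217042196 [ 0.156  -0.3307 -0.8349]
0.85 False 27.42 -0.09722076015148241 0.0444170871437131 [ 0.2491  0.5677 -0.1962]
0.6 False 27.93 -0.08472176877169704 0.026567376303709766 [ 0.7112  0.1903 -0.7944]
0.35 False 28.45 -0.06828260741626337 0.012379581207707742 [-1.3985 -0.411  -0.0873]
```

View pics/scene6.png

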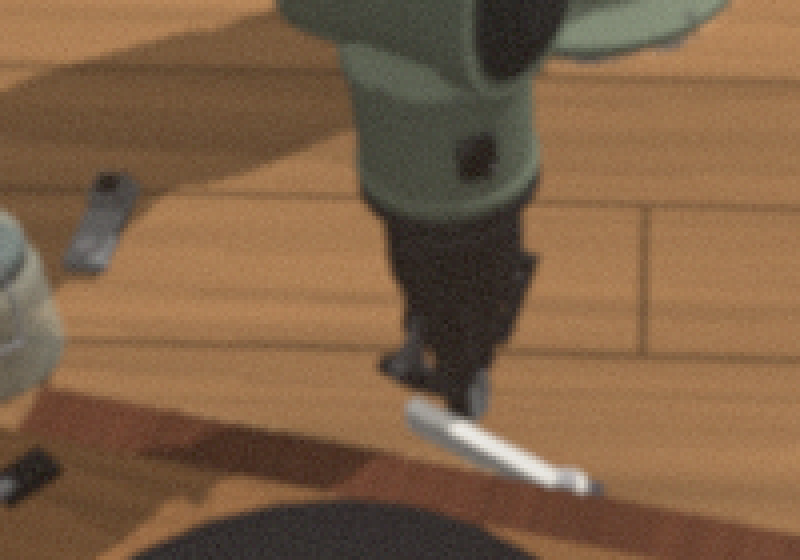

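The bar follows the fingertip: its tip is at (282,221), pushed from its outer face. Now push it to its stop, back off and check.

```bash
python3 - <<'E'
from h import *
import cv2
z=.033+DZ
def go(a,off,f,feed=.05):
    r=arm.move_linear(W(*barpt(a,.085,off),z),quat(yaw-max(a,0)),feed=feed,until_force=f)
    s=arm.state();d=s["ee_pos"][:2]-O;print(round(a,2),r,round(s["t"],2),d@xh,d@yh,s["ft_force"]);return r
if not go(.12,.02,12): go(0,.006,10,.03)
arm.pause(.3)
arm.move_linear(W(-.11,.0,z),feed=.12)
arm.move_linear(W(-.15,.10,.15),feed=.2)
arm.reach(W(-.15,.25,.18),quat(yaw-1.5))
print(arm.state()["t"])
for c in("scene","top"):
    im=arm.read_camera(c); cv2.imwrite(f"pics/{c}7.png",im[:,:,::-1])
    print(c,[(n,[(d["uv"],round(d["score"],2)) for d in arm.place_of(c,n)[:1]]) for n in("tray_front","catch_tip","catch_pivot","jar","weight","gauge","bookend")],"exp tip",proj(c,W(-.02,-.03,.036)))
a=cv2.imread("pics/top7.png")[110:220,250:420]; b=cv2.imread("pics/scene7.png")[170:280,200:370]
cv2.imwrite("pics/z7.png",np.hstack([cv2.resize(i,(400,259),interpolation=cv2.INTER_CUBIC) for i in (a,b)]))
E
```

```text
0.12 False 29.05 -0.050361044044322706 0.003197827490636941 [0.0242 0.1057 0.1473]
0 True 29.56 -0.039668439066373705 0.001211406019875634 [-3.97    1.2212  0.9555]
33.0083
scene [('tray_front', [([281.9, 249.0], 0.31)]), ('catch_tip', [([274.5, 233.1], 0.49)]), ('catch_pivot', [([178.4, 208.5], 0.62)]), ('jar', [([177.2, 207.0], 0.85)]), ('weight', [([426.4, 212.6], 0.9)]), ('gauge', [([426.5, 216.1], 0.72)]), ('bookend', [([432.5, 265.8], 0.61)])] exp tip [274.439  234.2007]
top [('tray_front', [([368.3, 158.5], 0.66)]), ('catch_tip', [([364.2, 158.8], 0.75)]), ('catch_pivot', [([320.3, 149.5], 0.79)]), ('jar', [([462.7, 199.8], 0.9)]), ('weight', [([217.6, 204.0], 0.55)]), ('gauge', [([454.3, 252.0], 0.65)]), ('bookend', [])] exp tip [363.1355 160.7443]
```

View pics/z7.png

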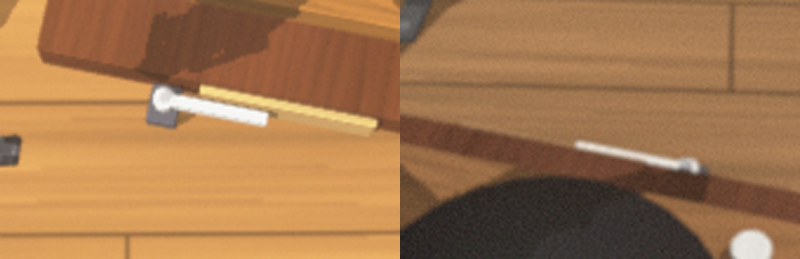

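View pics/top7.png

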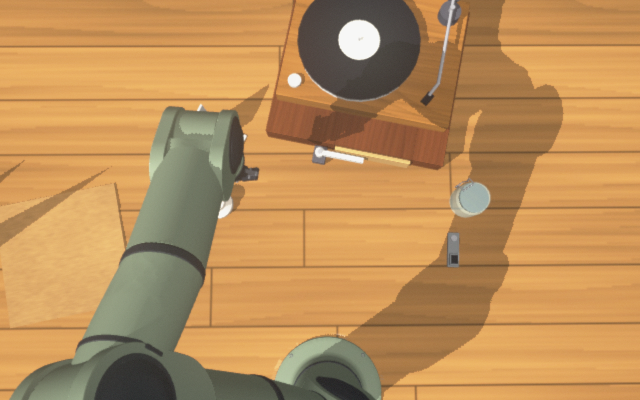

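Top view: the bar runs (319,152)–(363,160), parallel to the tray front to within about 0.01 rad and closed. The tray front is still in its home line. Jar (470,199), gauge (453,250), weight and bookend stand where they did.

```bash
python3 - <<'E'
from h import *
s=arm.state();print(s["t"],s["ft_force"],s["ee_pos"])
arm.hand_in()
E
```

```text
33.8083 [ 0.0735 -0.2121 -0.2412] [0.5116 0.2014 0.18  ]
the job is handed in; nothing more can be done
```

The tray is home and the catch bar lies flat across its front; I handed the job in at about 34 s, and no verdict was reported.

- **Tray, first try:** the first push failed. The fingertip is really about 30 mm above the reported TCP, which I confirmed by touching the boards. So it passed over the tray's front without moving it and met the stand at about 10 N.
- **Tray, second try:** with that corrected, I pushed the tray to its stop while the bar was still open at about 1.9 rad. The board's face ended about 1 mm from its expected place.
- **Bar:** I swept it round from its outer face with the shut fingertip until it met its stop, then backed away.

**Last checks:**
- In the top view the bar is parallel to the tray's front to within about 0.01 rad. Its tip is within about 2 pixels of where it should be when closed, in both cameras.
- The tray's front is still on its home line, and the force on the tool was about 0.
- The jar and gauge look unmoved in the pictures. The arm partly hid the weight and bookend from above, but the scene-camera detections matched their starting places to about 3 pixels.
- Some network results disagreed and I set them aside as misdetections. In the last scene picture it placed the gauge on the weight and the pivot on the jar. In the top view it put the gauge about 7 pixels from its first detection, though the gauge looks the same in both pictures.

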